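Check two guide bushes with the go gauge and reject the undersize one

ROBOT

A 6-joint arm with a two-finger parallel gripper is mounted at the origin on the work surface; the furniture and walls round the work are solid. World frame = base frame: x ahead of the robot, y to its left, z up, the work surface at z = 0. Lengths are in m, angles in rad, forces in N, time in s.
With the tool pointing down it reaches from about 0.2 to 0.875 m from the base axis. Payload 3.4 kg.
Tool frame: the origin (TCP) lies between the finger pads; the fingertips stand 25 mm ahead of it and the grasp point (between the pads) lies 6 mm ahead of it (r.nose_length is the z of the fingertips in the tool frame, in m); z points along the fingers, y is the line along which they close (so a half turn about z gives the same grasp; the last joint's range is limited). The gripper opens to 94 mm and grips with 3 to 60 N. Pads are 16 mm wide; open, the fingers measure 119 mm over their backs; the gripper's body (75 mm by 177 mm) begins 78 mm behind the grasp point.
Start: joints at [-1.399, 0.276, 1.505, -0, 1.361, -0.121], TCP at [0.166, -0.551, 0.23] pointing down, gripper open.
Joint ranges: [-2.89, 2.89], [-0.75, 2.08], [0.22, 2.7], [-1.18, 4.32], [0.11, 2.71], [-2.7, 2.7]. Speed limits (rad/s): [2.57, 2.57, 3.14, 3.14, 3.14, 3.14].

INTERFACE

Orientations are given as a unit quaternion [w, x, y, z].
In Python, from plant import r, gripper_to, inverse_kinematics, vision, models, telemetry gives the robot as it stands. Calls block until the motion is done:
- r.move_to(position, orientation): joint-space move of the TCP to a pose.
- r.move_l(position, rot=None, vel=0.15, guard=None): straight line of the TCP; rot=None keeps the orientation; vel is the mean speed in m/s. With guard (N) it stops when the force on the tool has changed by that much, and returns True; else False.
- r.movej(angles): joint-space move.
- gripper_to(opening, f_grip=None): finger opening in m; f_grip is the grip in N (None keeps the last); returns when the fingers have stopped.
- r.hold(seconds).
- inverse_kinematics(position, orientation): joint angles nearest the present ones, or None.
- vision.snapshot(name): name is "scene" or "top" or "wrist"; returns the picture (480x640x3 uint8, red, green, blue); there is no depth.
- vision.get_calibration(name): a dict with "fx", "fy", "cx", "cy" (pixels), "position" and "orientation" of the camera in the world. Camera axes: x right, y down, z forward; pixel columns grow to the right and rows downward; lengths in m; the calibration is good to about 2 mm. A picture is of the moment at which its call begins: read the wrist's pose just before it. get_calibration takes no time and is no camera call; for the wrist camera it gives the pose at the moment of the call.
A pose or a line that the arm cannot do raises r.PlanningError and nothing moves.
- r.sign_off(): hands the job in; it is judged then, once.
Trained networks look in the newest picture that a camera, given by its name, has taken for a name from the list of things; names that differ only in an ending like _2 or _b are one class to them, and where a whole thing is asked for, a point or a joint stands for the part that bears it (a point fixed in the world has none). Each returns a list of dicts, best first, with "score" (0 to 1); they miss things now and then, are a little off and sometimes report something else, mostly with a low value. They report only what shows in the picture. A call takes as long as a camera call.
- models.boxes_of(thing, camera): "at" ([x, y, z] in m, in world coordinates, good to about 4 mm: the middle of the surface that is visible of it).
- models.regions_of(thing, camera): "pixels" (480x640 bool, what is visible of it).
- models.mark_of(thing, camera): "at" ([x, y, z] in m, in world coordinates, good to about 4 mm: a listed point, or the origin of a listed thing).
Readings, each from a call of its own:
- telemetry.current_t(): time.
- telemetry.current_joints(): joint angles.
- telemetry.current_dq(): joint speeds.
- telemetry.current_joint_efforts(): joint torques, N m.
- telemetry.current_ee_pos(): TCP position.
- telemetry.current_tool_rot(): TCP orientation.
- telemetry.current_wrist_force(): force on the tool from outside, world axes, zero at the start.
- telemetry.current_torque(): the same for the moment, N m.
- telemetry.current_opening(): finger opening in m.
- telemetry.current_finger_force(): force on a finger pad.
Only numpy, scipy, OpenCV 4.12 (cv2) and the standard library are available. Lean on these libraries where they do the work, as an engineer would, in place of code of your own. Each camera call takes 0.05 s, during which the arm holds its last target. There are 200 camera calls.

TASK

Take the go gauge with the green grip from its wooden stand and try it gently in the bores of both dark bushes in the blue holders on the rack, even if the first one passes: in one the pin goes all the way in until its collar sits on the bush, in the other you feel it stop part way because the bore is undersize. Then leave the gauge fully home in the bush that passes, with that holder still in its place on the rack, and set the other holder, with its bush, upright in the middle of the red reject tray. Never press the gauge hard.

Things in the scene. Friction and masses are not known exactly. Their poses are not given: they have to be found in the camera images.
- gauge: Go plug gauge, loose, upright in the stand, 0.12 kg. Origin: centre of the pin's lower end; z up along the pin. Steel pin 16.4 mm diameter, z = 0 to 34 mm, square-nosed; steel collar 28 mm diameter, z = 34 to 39; green square grip 22 x 22 mm, faces square to its x and y axes, z = 39 to 84 (hold it at z = 60 to 70); small button to z = 86.
- stand: Fixed wooden gauge stand, 50 x 50 x 44 mm on a 70 mm foot; origin at the centre of its underside. Hole in its top 20 mm diameter, 38 mm deep; the gauge hangs in it by its collar, pin end 10 mm above the table.
- rack: Fixed aluminium rack plate 80 (x) x 200 (y) x 10 mm; origin at the centre of its underside. Two places at its y = +60 and -60 mm, each with four locating ribs 6 mm high (2 mm play). Contact forces on the rack, the weights of about 7 N included, must sum to less than 45 N while the gauge is held: push under 20 N and touch down slowly (20 mm/s or less).
- holder_1: Blue bush holder in the rack place at the rack's +y end, loose, square block 54 x 54 x 40 mm, 0.16 kg; origin at the centre of its underside, z up, sides square to x and y. Round pocket 40 mm diameter in its top, floor 6 mm above the underside; a loose dark steel bush stands in it (see holder_1_mouth).
- holder_2: The same as holder_1, in the rack place at the rack's -y end. Exactly one of the two holders has a good bush; which one changes from run to run and is hard to tell by eye.
- holder_1_mouth (a point): Point on holder_1's axis, 42 mm above its underside, level with the bush's top face. The bush: 32 mm outside diameter, 36 mm high, 0.20 kg, square-edged mouth 18 mm diameter. It lies up to 4 mm off this point in any direction (its own pose is not measured) and may shift when pushed. A pin standing on its top face has missed the mouth.
- holder_2_mouth (a point): The same for holder_2. Good bush: 18 mm bore right through; the pin goes 34 mm in, collar on the bush, gauge origin 8 mm above the holder's underside. Undersize bush: 18 mm for the first 10 mm, 14 mm below; the pin stops 10 mm deep, origin 32 mm above the underside; a push of 2 to 10 N there shows it.
- tray: Fixed red reject tray, 100 x 100 mm, open on top, floor 4 mm thick, rim only 10 mm above the table; origin at the centre of its underside.

How it is judged:
On the way, in this order (a step that is already met when the one before it is completed fails the run):
1. the gauge is lifted out of its stand (z of gauge in the frame of stand above 0.05 m), for 0.1 s.
2. the gauge is tried in the undersize bush: the pin stops about 10 mm deep and is felt to stop there (((z of gauge in the frame of holder_1 between 0.029 and 0.0345 m and horizontal distance between gauge and holder_1 below 0.0075 m and angle between gauge's own z axis and vertical below 0.09 rad and contact force between rack and anything else above 8.5 N) or (z of gauge in the frame of holder_2 between 0.029 and 0.0345 m and horizontal distance between gauge and holder_2 below 0.0075 m and angle between gauge's own z axis and vertical below 0.09 rad and contact force between rack and anything else above 8.5 N))), for 0.1 s.
3. the gauge is then fully home in the bush that lets it pass (((z of gauge in the frame of holder_1 below 0.0115 m and horizontal distance between gauge and holder_1 below 0.0075 m and angle between gauge's own z axis and vertical below 0.09 rad) or (z of gauge in the frame of holder_2 below 0.0115 m and horizontal distance between gauge and holder_2 below 0.0075 m and angle between gauge's own z axis and vertical below 0.09 rad))), for 0.2 s.
At the end, for the whole second after the job is handed in: Gauge fully home in one bush (origin < 11.5 mm above that holder's underside, < 7.5 mm off its centre, tilt < 0.09 rad), that holder still in its rack place (moved < 12 mm, < 14 mm above the rack's origin); the other upright on the tray floor, < 30 mm from the tray's centre; all at rest (((z of gauge in the frame of holder_1 below 0.0115 m and horizontal distance between gauge and holder_1 below 0.0075 m and angle between gauge's own z axis and vertical below 0.09 rad and horizontal distance between holder_2 and tray below 0.03 m and height (world z) of holder_2 below 0.009 m and angle between holder_2's own z axis and vertical below 0.1 rad and linear speed of each of holder_2, gauge below 0.02 m/s and z of holder_1 in the frame of rack below 0.014 m and distance of holder_1 from where it was at the start of the episode below 0.012 m and angle between holder_1's own z axis and vertical below 0.08 rad) or (z of gauge in the frame of holder_2 below 0.0115 m and horizontal distance between gauge and holder_2 below 0.0075 m and angle between gauge's own z axis and vertical below 0.09 rad and horizontal distance between holder_1 and tray below 0.03 m and height (world z) of holder_1 below 0.009 m and angle between holder_1's own z axis and vertical below 0.1 rad and linear speed of each of holder_1, gauge below 0.02 m/s and z of holder_2 in the frame of rack below 0.014 m and distance of holder_2 from where it was at the start of the episode below 0.012 m and angle between holder_2's own z axis and vertical below 0.08 rad))); the robot touches nothing.
It fails at once if the gauge is pressed hard: while the fingers hold it, the contact forces on the rack sum to more than 45 N (contact force between rack and anything else above 45 N and contact force between the fingers and gauge above 1 N).
It fails at once if a holder is tipped by more than 0.5 rad (angle between any of holder_1, holder_2's own z axis and vertical above 0.5 rad).
It fails at once if the gauge is dropped or laid over (tipped by more than 0.7 rad) (angle between gauge's own z axis and vertical above 0.7 rad).
It also fails if it takes over 67 s, if anything falls off the work surface, if the arm or the gripper's body presses on something with over 40 N, if the wrist force passes 120 N, or if a joint passes its speed limit or range.

## Working session

There is one attempt and no reset: what is moved stays moved. The work goes in short steps, each a Python script; the robot and the scene stay as the last script left them, time stands still between calls to the robot, and variables do not carry over. Pictures are saved under pics/ and viewed, at most 10 in all, crops included, and the job is handed in when it is done.

```bash
ls; mkdir -p pics; python3 - <<'E'
from plant import r, gripper_to, inverse_kinematics, vision, models, telemetry
import cv2, numpy as np
for c in ["top","scene"]:
    im=vision.snapshot(c); cv2.imwrite(f"pics/{c}0.png",im[:,:,::-1])
    print(c,vision.get_calibration(c))
    for n in ["gauge","stand","rack","holder_1","holder_1_mouth","tray"]:
        for d in models.mark_of(n,c)[:3]: print(n,np.round(d["at"],4),round(d["score"],2))
print(telemetry.current_tool_rot(),telemetry.current_t(),r.nose_length)
E
```

```text
pics
top {'fx': 524.7190052696994, 'fy': 524.7190052696994, 'cx': 317.81502959196405, 'cy': 240.192369831583, 'position': array([ 0.37599797, -0.23231127,  0.90618429]), 'orientation': array([ 0.0381854 , -0.6994035 ,  0.71225771, -0.04544851])}
gauge [ 0.3931 -0.2134  0.0126] 0.79
gauge [ 0.4414 -0.0981 -0.0034] 0.27
stand [ 0.3864 -0.2107  0.0009] 0.69
rack [ 0.5079 -0.3219  0.0031] 0.84
holder_1 [ 0.5081 -0.382   0.0107] 0.62
holder_1 [ 0.5101 -0.2626  0.0107] 0.59
holder_1_mouth [ 0.5165 -0.2602  0.0526] 0.88
holder_1_mouth [ 0.4415 -0.101  -0.0041] 0.58
tray [ 0.4433 -0.0984 -0.0024] 0.98
scene {'fx': 523.4943627250773, 'fy': 523.4943627250773, 'cx': 319.75201348109965, 'cy': 237.44467251404956, 'position': array([-0.15027257, -0.53144996,  0.54157261]), 'orientation': array([-0.39753276,  0.75715422, -0.45481234,  0.24865827])}
gauge [ 0.3884 -0.2141  0.0114] 0.83
stand [ 0.384  -0.2143  0.0028] 0.84
rack [ 0.5084 -0.3174  0.0012] 0.98
rack [ 0.5126 -0.2608  0.0522] 0.4
holder_1 [ 0.5074 -0.3754  0.012 ] 0.75
holder_1 [ 0.5148 -0.2575  0.0051] 0.68
holder_1_mouth [ 0.5135 -0.2571  0.0527] 0.77
tray [ 0.4412 -0.098  -0.0035] 0.67
[8.56699681e-05 9.89304252e-01 1.45866682e-01 2.45051943e-05] 0.7 0.025
```

View pics/top0.png

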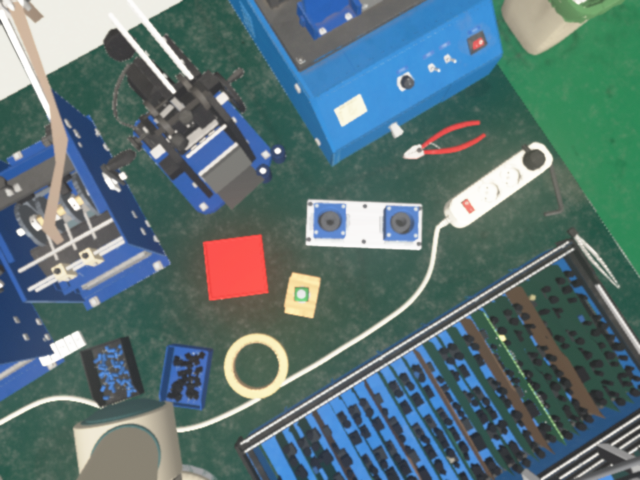

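View pics/scene0.png

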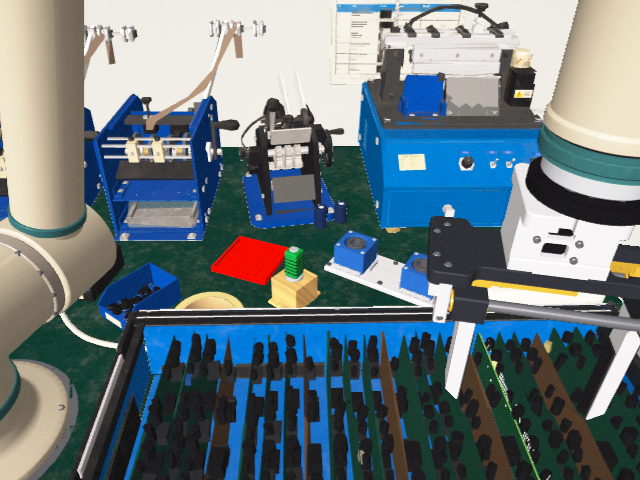

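Bushes show at (330,221) and (402,223), the tray at (236,267) and the green gauge at (302,295). The network reports agree with this. Next is a closer look with the wrist camera.

```bash
cat > h.py <<'E'
from plant import r, gripper_to, inverse_kinematics, vision, models, telemetry
import cv2, numpy as np
from scipy.spatial.transform import Rotation as R
def down(yaw): # tool y axis along world angle yaw+90deg (x fwd at yaw), tool z down
    q=(R.from_euler('z',yaw)*R.from_euler('x',np.pi)).as_quat(); return np.array([q[3],*q[:3]])
def rot(q): return R.from_quat([q[1],q[2],q[3],q[0]])
def plane(uv,z,c):
    uv=np.atleast_2d(uv).astype(float)
    d=np.c_[(uv[:,0]-c["cx"])/c["fx"],(uv[:,1]-c["cy"])/c["fy"],np.ones(len(uv))]
    d=rot(c["orientation"]).apply(d); p=np.array(c["position"])
    return (p+d*((z-p[2])/d[:,2])[:,None])[:,:2]
def proj(P,c):
    q=rot(c["orientation"]).inv().apply(np.atleast_2d(P)-c["position"])
    return np.c_[q[:,0]/q[:,2]*c["fx"]+c["cx"],q[:,1]/q[:,2]*c["fy"]+c["cy"]]
def snap(fn):
    c=vision.get_calibration("wrist"); im=vision.snapshot("wrist"); np.savez(fn+".npz",im=im,**c)
    cv2.imwrite(fn+".png",im[:,:,::-1]); return im,c
E
python3 - <<'E'
from h import *
q0=telemetry.current_tool_rot(); print(rot(q0).as_matrix().round(3))
c=vision.get_calibration("wrist"); T=rot(q0).inv()
print("cam in tool",T.apply(c["position"]-telemetry.current_ee_pos()).round(4),(T*rot(c["orientation"])).as_matrix().round(3))
for yaw in (0,np.pi,np.pi/2,-np.pi/2):
    s=inverse_kinematics([.46,-.28,.3],down(yaw)); print(yaw,None if s is None else np.round(s,2))
E
```

```text
[[ 0.957  0.289  0.   ]
 [ 0.289 -0.957 -0.   ]
 [ 0.     0.    -1.   ]]
cam in tool [ 0.0796  0.0007 -0.1552] [[-0.    -0.96  -0.279]
 [ 1.     0.    -0.001]
 [ 0.001 -0.279  0.96 ]]
0 [-0.68  0.19  1.45 -0.    1.5   0.89]
3.141592653589793 [-0.68  0.19  1.45  0.    1.5  -2.25]
1.5707963267948966 [-0.68  0.19  1.45  0.    1.5  -0.68]
-1.5707963267948966 [-0.68  0.19  1.45 -0.    1.5   2.47]
```

```bash
python3 - <<'E'
from h import *
for n,p in [("h2",(.508,-.379,.2)),("h1",(.512,-.26,.2)),("st",(.386,-.212,.21))]:
    r.move_to(p,down(0)); r.hold(.2)
    im,c=snap("pics/w_"+n)
    for t in (["gauge","stand"] if n=="st" else ["holder_1","holder_1_mouth"]):
        for d in models.mark_of(t,"wrist")[:2]: print(n,t,np.round(d["at"],4),round(d["score"],2))
        g=models.regions_of(t,"wrist")
        if g: np.save(f"pics/{n}_{t}.npy",g[0]["pixels"]); print(g[0]["score"],g[0]["pixels"].sum())
print(telemetry.current_t(),telemetry.current_ee_pos(),telemetry.current_wrist_force())
ims=[cv2.resize(cv2.imread(f"pics/w_{n}.png"),(400,300)) for n in ("h2","h1","st")]
cv2.imwrite("pics/m1.png",np.vstack([np.hstack(ims[:2]),np.hstack([ims[2],ims[2]*0])]))
E
```

```text
h2 holder_1 [ 0.508  -0.382   0.0112] 0.84
h2 holder_1 [ 0.5168 -0.2647  0.0101] 0.75
0.8 4345
0.96 5153
h1 holder_1 [ 0.5148 -0.2625  0.0108] 0.82
h1 holder_1 [ 0.5081 -0.3852  0.014 ] 0.59
0.88 4156
h1 holder_1_mouth [ 0.5147 -0.2619  0.0116] 0.74
h1 holder_1_mouth [ 0.5149 -0.2595  0.0515] 0.65
st gauge [ 0.3907 -0.2125  0.0084] 0.95
st gauge [ 0.5118 -0.3256  0.0034] 0.24
0.63 1521
st stand [ 0.3895 -0.2151  0.0012] 0.65
0.79 3762
4.6333 [ 0.38640061 -0.21216023  0.20970852] [0.5512089  0.02399897 0.24933504]
```

View pics/m1.png

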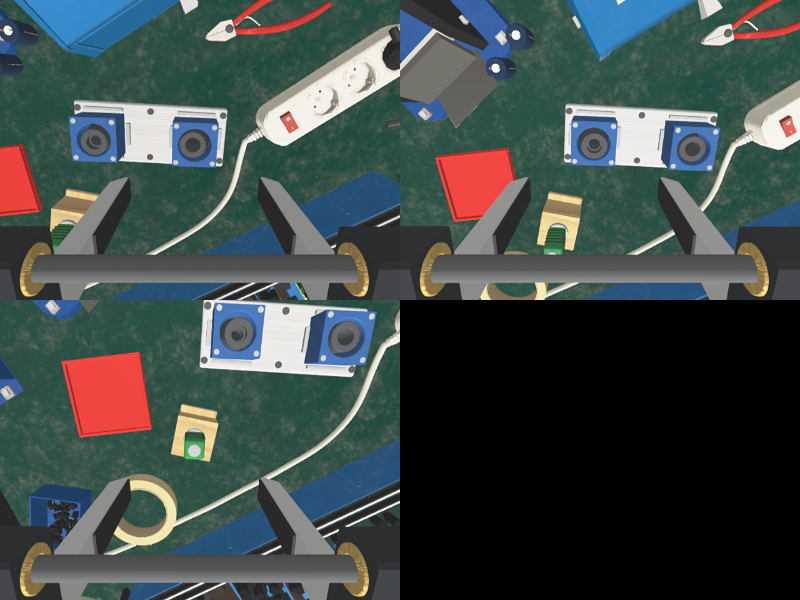

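The wrist views show both dark bushes in the blue holders, the tray to the left, and the gauge in its stand at about (194,445) of the mosaic. I'll rectify the top planes for precise centres.

```bash
cat >> h.py <<'E'
def ortho(im,c,ctr,z,half=.04,n=400):
    s=np.array([[-1,-1],[1,-1],[1,1],[-1,1]])*half  # rows: image u -> -y world, v-> -x world
    P=np.array([[ctr[0]-b,ctr[1]-a,z] for a,b in s])
    H=cv2.getPerspectiveTransform(proj(P,c).astype(np.float32),((s/half+1)/2*n).astype(np.float32))
    return cv2.warpPerspective(im,H,(n,n),flags=cv2.INTER_CUBIC)
def w(uv,ctr,half=.04,n=400):
    uv=np.atleast_2d(uv); return np.c_[ctr[0]-(uv[:,1]/n*2-1)*half,ctr[1]-(uv[:,0]/n*2-1)*half]
def load(fn):
    d=np.load(fn); return d["im"],{k:d[k] for k in d.files if k!="im"}
E
python3 - <<'E'
from h import *
out=[]
for fn,ctr,z,lab in [("h2",(.508,-.381),.052,0),("h1",(.514,-.261),.052,0),("st",(.508,-.381),.052,0),("st",(.514,-.261),.052,0),("st",(.389,-.213),.094,1),("st",(.442,-.098),.010,2)]:
    im,c=load(f"pics/w_{fn}.npz"); half=.04 if lab<2 else .07
    o=ortho(im,c,ctr,z,half); hsv=cv2.cvtColor(o,cv2.COLOR_RGB2HSV)
    if lab==0:
        # holder square is at z=.050
        o2=cv2.cvtColor(ortho(im,c,ctr,.05),cv2.COLOR_RGB2HSV)
        dark=((hsv[...,1]<90)&(hsv[...,2]<130)).astype(np.uint8)
        dark=cv2.morphologyEx(dark,cv2.MORPH_OPEN,np.ones((5,5)))
        n,l,s,ce=cv2.connectedComponentsWithStats(dark); k=np.argmin(np.hypot(*(ce[1:]-200).T))+1
        cs,_=cv2.findContours((l==k).astype(np.uint8),0,2); e=cv2.minEnclosingCircle(max(cs,key=len)); 
        print(fn,"dark area",s[k][4],"ctr",w(e[0],ctr)[0].round(4),"R mm",e[1]*.2, "bbox",s[k][:4])
        g=cv2.GaussianBlur(cv2.cvtColor(o,cv2.COLOR_RGB2GRAY),(7,7),0)
        for rr in [(40,52),(72,88),(94,106)]:
            h=cv2.HoughCircles(g,cv2.HOUGH_GRADIENT,1,50,param1=60,param2=12,minRadius=rr[0],maxRadius=rr[1])
            if h is not None:
                print("  circ",[(w(q[:2],ctr)[0].round(4),q[2]*.2) for q in h[0][:2]]); q=h[0][0]; cv2.circle(o,(int(q[0]),int(q[1])),int(q[2]),(255,255,0),1)
    else:
        m=(((hsv[...,0]>45)&(hsv[...,0]<75)&(hsv[...,1]>140)&(hsv[...,2]>90)) if lab==1 else ((hsv[...,0]<8)|(hsv[...,0]>172))&(hsv[...,1]>150)).astype(np.uint8)
        cs,_=cv2.findContours(m,0,2); q=cv2.minAreaRect(max(cs,key=cv2.contourArea)); print(fn,"rect",w(q[0],ctr,half)[0].round(4),np.array(q[1])*half/200,q[2])
        cv2.polylines(o,[cv2.boxPoints(q).astype(int)],True,(255,255,0),1)
    out.append(cv2.resize(o,(266,266)))
cv2.imwrite("pics/m2.png",np.vstack([np.hstack(out[:3]),np.hstack(out[3:])])[:,:,::-1])
E
```

```text
h2 dark area 23897 ctr [ 0.5074 -0.3813] R mm 18.62904052734375 bbox [111 114 178 177]
  circ [(array([ 0.5059, -0.3789], dtype=float32), np.float32(8.86)), (array([ 0.5385, -0.4099], dtype=float32), np.float32(8.5))]
  circ [(array([ 0.5055, -0.3791], dtype=float32), np.float32(15.460001))]
  circ [(array([ 0.5055, -0.3813], dtype=float32), np.float32(19.880001))]
h1 dark area 25812 ctr [ 0.5129 -0.2615] R mm 19.251754760742188 bbox [117 112 174 190]
  circ [(array([ 0.5121, -0.2623], dtype=float32), np.float32(8.32)), (array([ 0.4929, -0.2347], dtype=float32), np.float32(8.66))]
  circ [(array([ 0.5095, -0.2625], dtype=float32), np.float32(15.339999))]
  circ [(array([ 0.5117, -0.2613], dtype=float32), np.float32(20.32))]
st dark area 22685 ctr [ 0.5042 -0.3777] R mm 18.105555725097656 bbox [ 98 131 172 176]
  circ [(array([ 0.5059, -0.3795], dtype=float32), np.float32(8.8))]
  circ [(array([ 0.5059, -0.3795], dtype=float32), np.float32(15.260001))]
  circ [(array([ 0.5047, -0.3807], dtype=float32), np.float32(20.26))]
st dark area 24071 ctr [ 0.5101 -0.2597] R mm 18.56209411621094 bbox [104 142 182 170]
  circ [(array([ 0.5085, -0.2625], dtype=float32), np.float32(8.16)), (array([ 0.4903, -0.2789], dtype=float32), np.float32(10.06))]
  circ [(array([ 0.5093, -0.2623], dtype=float32), np.float32(15.460001))]
  circ [(array([ 0.5119, -0.2613], dtype=float32), np.float32(20.84))]
st rect [ 0.3899 -0.2136] [0.02063694 0.02247987] 3.1108405590057373
st rect [ 0.4385 -0.1004] [0.100598   0.10185469] 83.51692199707031
```

View pics/m2.png

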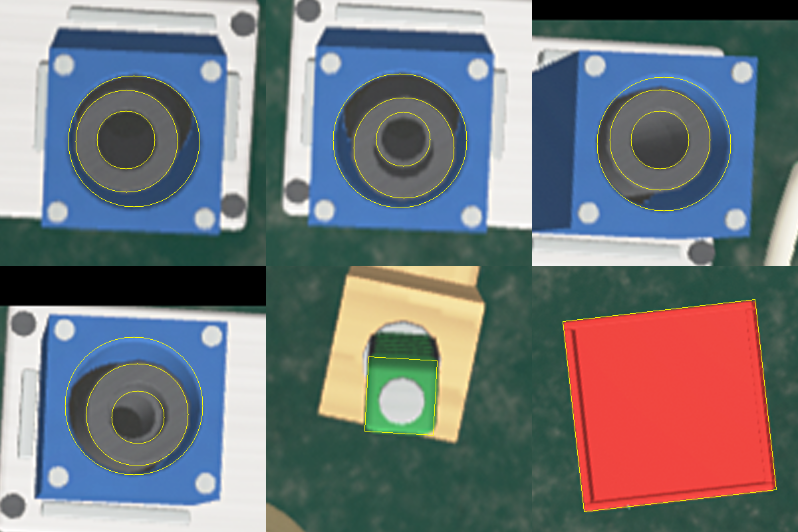

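Ring fits are consistent across views: h1 mouth about (0.5094,-0.2624), h2 mouth about (0.5057,-0.3793). Heights and sizes match. h1 even shows a shoulder in its bore, so I'll try it first. Next I grasp the gauge and check the pin against the mouth in one picture.

```bash
python3 - <<'E'
from h import *
Y=-.056
g=(.3899,-.2136)
r.move_to((*g,.16),down(Y)); r.move_l((*g,.081),vel=.12)
gripper_to(.015,40); print("open",telemetry.current_opening(),telemetry.current_finger_force())
r.move_l((*g,.19),vel=.15); print(telemetry.current_wrist_force())
m=(.5094,-.2624)
r.move_to((*m,.19),down(Y)); r.move_l((*m,.140),vel=.1); r.hold(.3)
im,c=snap("pics/w_a"); print(telemetry.current_ee_pos(),telemetry.current_wrist_force(),telemetry.current_t())
for d in models.mark_of("gauge","wrist")[:2]: print(np.round(d["at"],4),d["score"])
print(proj([[*m,.069],[*m,.052]],c))
E
python3 - <<'E'
import cv2
im=cv2.imread("pics/w_a.png"); cv2.imwrite("pics/w_ac.png",cv2.resize(im[230:430,200:440],(720,600),interpolation=2))
E
```

```text
open 0.02186529394748536 39.999929666519165
[ 0.91170863 -0.80568012 -2.42516621]
[ 0.50959379 -0.26255215  0.14043687] [-1.2391662  -0.19084537 -1.82418708] 9.3167
[ 0.5112 -0.2655  0.071 ] 0.55
[[308.24455592 264.97966967]
 [308.40200655 255.62289743]]
```

View pics/w_ac.png

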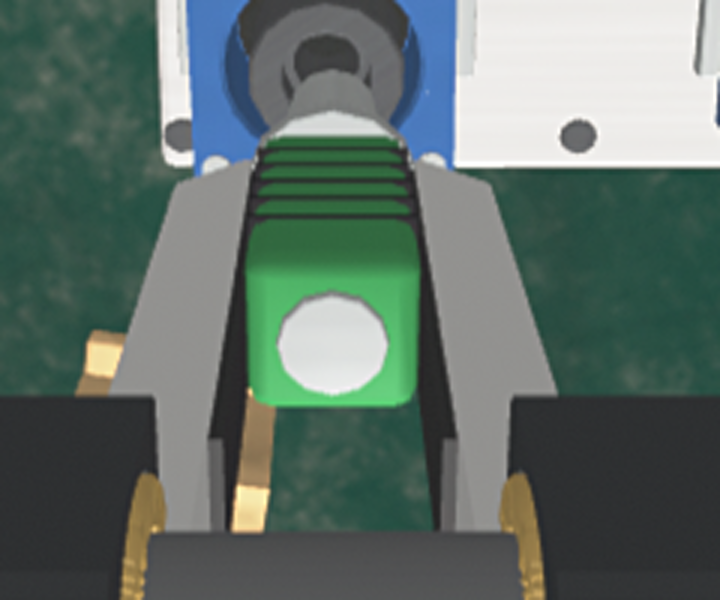

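The gauge is held upright with the pin end just above the bush, at crop (333,70), and the bush ring centre is about 2 px to its left. The 14 mm shoulder is visible in the bore. I'll fit both to get the correction.

```bash
python3 - <<'E'
from h import *
im,c=load("pics/w_a.npz"); ctr=(.5096,-.2625); print(c["fx"])
out=[]
for z,rr in [(.052,(76,86)),(.0694,(36,46))]:
    o=ortho(im,c,ctr,z); g=cv2.GaussianBlur(cv2.cvtColor(o,cv2.COLOR_RGB2GRAY),(5,5),0)
    h=cv2.HoughCircles(g,cv2.HOUGH_GRADIENT,1,15,param1=50,param2=8,minRadius=rr[0],maxRadius=rr[1])
    for q in ([] if h is None else h[0][:4]): print(z,w(q[:2],ctr)[0].round(4),q[2]*.2)
    o=cv2.resize(o,(800,800),interpolation=2)[:600]
    # reference circles centred on the ctr
    for rad in (9,16) if z<.06 else (8.2,):
        cv2.circle(o,(400,400),int(rad*10),(255,255,0),1)
    out.append(cv2.resize(o[120:],(480,288)) if 0 else o[150:600,150:550])
cv2.imwrite("pics/m3.png",np.hstack(out)[:,:,::-1])
E
```

```text
423.45857916363383
0.052 [ 0.5089 -0.2622] 15.74
0.052 [ 0.4853 -0.2628] 16.86
0.052 [ 0.5321 -0.2512] 17.08
0.052 [ 0.5101 -0.266 ] 15.9800005
0.0694 [ 0.5075 -0.2632] 9.080001
0.0694 [ 0.5153 -0.2626] 8.18
0.0694 [ 0.4927 -0.2716] 7.3199997
0.0694 [ 0.4935 -0.2542] 7.72
```

View pics/m3.png

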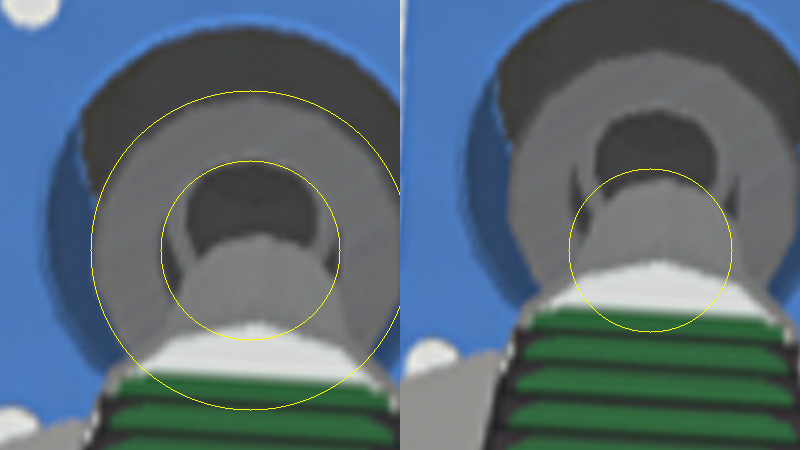

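Relative to the TCP, the pin shows at (-1.1,-0.9) mm and the bush at (-0.6,0) mm. The TCP correction is therefore (+0.5,+0.9) mm. Now a gentle try in holder_1.

```bash
cat >> h.py <<'E'
Y=-.056
def attempt(c0,zend,offs=((0,0),(1,0),(-1,0),(0,1),(0,-1),(1,1),(-1,-1),(1,-1),(-1,1)),guard=4,zmiss=.118,zs=.127):
    for o in offs:
        p=np.array(c0)+np.array(o)*1e-3
        r.move_l((*p,zs),vel=.05); r.hold(.15)
        f0=telemetry.current_wrist_force(); hit=r.move_l((*p,zend),vel=.015,guard=guard); 
        e=telemetry.current_ee_pos(); f=telemetry.current_wrist_force()
        print(o,hit,e.round(4),(f-f0).round(1),round(telemetry.current_t(),1))
        if e[2]<zmiss: return p,f0
    return None,None
E
python3 - <<'E'
from h import *
p,f0=attempt((.5101,-.2617),.106)
if p is not None:
    r.hold(.4); print((telemetry.current_wrist_force()-f0).round(1),telemetry.current_torque().round(2),telemetry.current_ee_pos().round(4))
E
```

```text
(0, 0) True [ 0.51   -0.2617  0.1129] [0.4 1.1 4.9] 10.8
[ 0.4 -0.1  7.3] [0.05 0.07 0.02] [ 0.51   -0.2617  0.1129]
```

The pin stopped 10 mm deep at 7 N, so holder_1 is the undersize one. Now holder_2, with the same camera correction.

```bash
python3 - <<'E'
from h import *
e=telemetry.current_ee_pos()
r.move_l((e[0],e[1],.15),vel=.08); q=(.5063,-.3785); r.move_l((*q,.15),vel=.1); r.move_l((*q,.130),vel=.08)
p,f0=attempt(q,.086)
r.hold(.3); e=telemetry.current_ee_pos(); print((telemetry.current_wrist_force()-f0).round(1) if p is not None else "miss",e.round(4))
im,c=snap("pics/w_b"); cv2.imwrite("pics/w_bc.png",cv2.resize(im[200:430,180:460,::-1],(560,460)))
E
```

```text
(0, 0) True [ 0.5063 -0.3785  0.089 ] [-1.1 -0.3  5.3] 16.2
[-1.  -0.6  7.1] [ 0.5063 -0.3785  0.089 ]
```

View pics/w_bc.png

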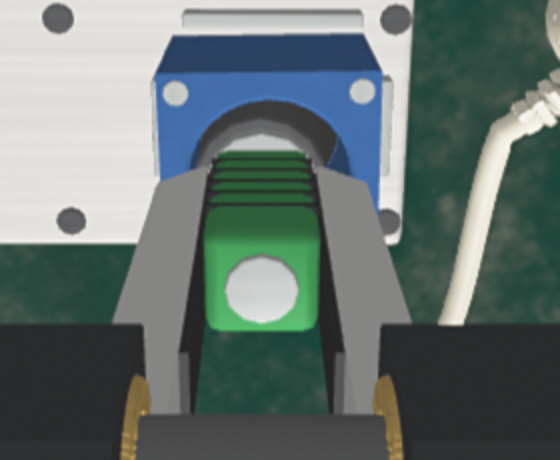

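The collar sits on the bush with the grip against the fingers, and the TCP height of 0.089 is exactly the home height. I'll check how close the machines stand, then release.

```bash
python3 - <<'E'
from h import *
c=vision.get_calibration("top")
print("machine,device,holder1,tray\n",plane([[335,160],[210,212],[283,155]],0,c).round(3),plane([[330,221]],.052,c).round(3),plane([[236,267]],.01,c).round(3))
e=telemetry.current_ee_pos()
gripper_to(.05); r.move_l((e[0],e[1],.19),vel=.12)
gripper_to(.09)
im,c=snap("pics/w_c"); 
for d in models.mark_of("gauge","wrist")[:1]+models.mark_of("holder_1","wrist")[:2]: print(np.round(d["at"],4),d["score"])
h=(.5127,-.261); r.move_to((*h,.2),down(Y)); r.hold(.2); im,c=snap("pics/w_d"); print(telemetry.current_t())
o=ortho(im,c,h,.05,.05,400); cv2.polylines(o,[np.array([[200+270/2.5*(a*np.cos(-Y)-b*np.sin(-Y)),200+108*(a*np.sin(-Y)+b*np.cos(-Y))] for a,b in((-1,-1),(1,-1),(1,1),(-1,1))]).astype(int)],True,(255,255,0),1)
x=cv2.resize(load("pics/w_c.npz")[0],(533,400)); cv2.imwrite("pics/m4.png",cv2.resize(np.hstack([o,x]),(798,342))[:,:,::-1])
E
```

```text
machine,device,holder1,tray
 [[ 0.626 -0.276]
 [ 0.537 -0.055]
 [ 0.637 -0.184]] [[ 0.509 -0.263]] [[ 0.439 -0.102]]
[ 0.5065 -0.3814  0.0176] 0.63
[ 0.5087 -0.3809  0.0119] 0.81
[ 0.5172 -0.265   0.0122] 0.69
19.925
```

View pics/m4.png

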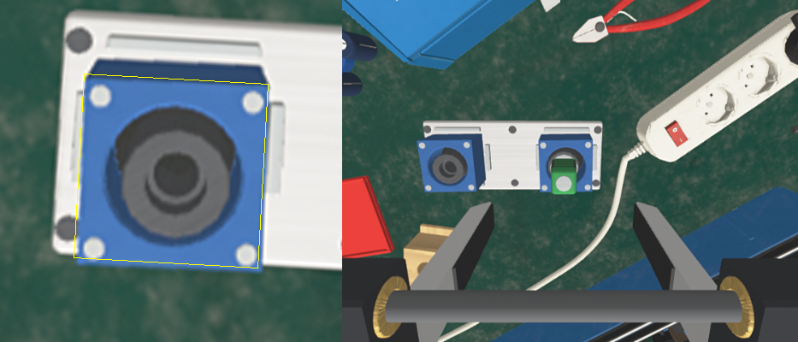

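The outline sits on holder_1 within 1 mm, and the gauge is home in holder_2, seen at (563,170). Now holder_1 goes to the tray, with the wrist turned so the camera faces away from the machine.

```bash
python3 - <<'E'
from h import *
h=(.5125,-.261); t=(.4392,-.0997); q=down(Y+np.pi); qt=down(.113+np.pi)
r.move_to((*h,.2),q); r.move_l((*h,.08),vel=.12); print("g",r.move_l((*h,.046),vel=.05,guard=8))
gripper_to(.045,30); print(telemetry.current_opening(),telemetry.current_finger_force())
r.move_l((*h,.075),vel=.05); r.move_l((*h,.13),vel=.12); print(telemetry.current_opening(),telemetry.current_wrist_force().round(1))
r.move_l((*t,.13),rot=qt,vel=.1); r.move_l((*t,.06),vel=.08); r.hold(.2)
print(r.move_l((*t,.037),vel=.015,guard=4),telemetry.current_ee_pos().round(4),telemetry.current_t())
E
```

```text
g False
0.05431614812323914 29.94813323020935
0.05389235922080369 [ 0.3 -0.2 -4.1]
True [ 0.4392 -0.0997  0.0401] 30.9
```

Touched down at 0.0401, where 0.040 was expected. Release, retreat and check.

```bash
python3 - <<'E'
from h import *
e=telemetry.current_ee_pos(); gripper_to(.07); r.move_l((e[0],e[1],.12),vel=.1); r.move_l((e[0]-.1,e[1],.25),vel=.2); r.hold(.5)
im=vision.snapshot("top"); cv2.imwrite("pics/end_t.png",im[:,:,::-1]); im2=vision.snapshot("scene")
for d in models.mark_of("holder_1","scene")[:2]+models.mark_of("gauge","scene")[:1]: print(d["at"].round(4) if hasattr(d["at"],"round") else d["at"],d["score"])
cv2.imwrite("pics/end.png",np.hstack([cv2.resize(im[170:330,180:440],(420,258)),cv2.resize(im2[190:330,190:450],(380,258))])[:,:,::-1])
print(telemetry.current_t())
E
```

```text
[0.5039, -0.3769, 0.01] 0.67
[0.4401, -0.0988, 0.0004] 0.64
[0.5019, -0.3803, 0.0197] 0.77
34.0083
```

View pics/end.png

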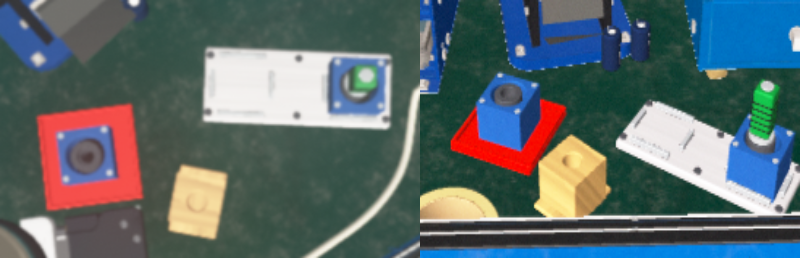

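The reject holder stands upright in the middle of the tray at (88,157), and the gauge is home in the holder left on the rack at (365,80). The estimated gauge height of 0.0197 matches the expected 0.018.

```bash
python3 -c "
from plant import r
print(r.sign_off())"
```

```text
the job is handed in; nothing more can be done
None
```

The job is handed in, though the sign-off returned no verdict: holder_1's bush was undersize (pin stopped 10 mm deep at about 7 N) and holder_1 stands upright mid-tray, while the gauge is fully home in holder_2 in its rack place, at 34 s of the 67 s limit.

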